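# Line up the glue sticks by size in the pen tray

### The arm

A 6-joint arm with a two-finger parallel gripper is mounted at the origin on the work surface. World frame = base frame: x ahead of the robot, y to its left, z up, the work surface at z = 0. Lengths are in m, angles in rad, forces in N, time in s.
With the tool pointing down it reaches from about 0.3 to 0.825 m from the base axis. Payload 5.4 kg.
Tool frame: the origin (TCP) lies at the very end of the fingers, on their centre line; the grasp point (between the pads) lies 19 mm behind it; z points along the fingers, y is the line along which they close (so a half turn about z gives the same grasp; the last joint's range is limited). The gripper opens to 92 mm and grips with 3 to 60 N. Pads are 20 mm wide; open, the fingers measure 128 mm over their backs; the gripper's body (75 mm by 189 mm) begins 69 mm behind the grasp point.
Start: joints at [1.014, 0.158, 1.597, -0, 1.386, -0.21], TCP at [0.195, 0.541, 0.195] pointing down, gripper open.
Joint ranges: [-2.91, 2.91], [-0.94, 2.29], [0.18, 2.7], [-1.29, 4.43], [0.17, 2.64], [-3, 3]. Speed limits (rad/s): [2.57, 2.57, 3.14, 3.14, 3.14, 3.14].

### API

Orientations are given as a rotation vector (axis times angle).
In Python, from workcell import bot gives the robot as it stands. Calls block until the motion is done:
- bot.goto(position, orientation): joint-space move of the TCP to a pose.
- bot.line_to(position, rot=None, max_speed=0.15): straight line of the TCP; rot=None keeps the orientation; max_speed is the mean speed in m/s.
- bot.set_joints(angles): joint-space move.
- bot.set_gripper(opening, newtons=None): opening from 0.0 (shut) to 1.0 (fully open); newtons is the grip in N (None keeps the last); returns when the fingers have stopped.
- bot.hold(seconds).
- bot.inverse_kinematics(position, orientation): joint angles nearest the present ones, or None.
- bot.read_camera(name): name is "scene" or "side" or "wrist"; returns a dict with "pixels" (400x640x3 uint8, blue, green, red), "fx", "fy", "cx", "cy" (pixels), "R" (3x3) and "t" (3): a world point X has camera coordinates R X + t. Camera axes: x right, y down, z forward; pixel columns grow to the right and rows downward; lengths in m; the calibration is good to about 2 mm. A picture is of the moment at which its call begins. There is no depth.
A pose or a line that the arm cannot do raises bot.MotionError and nothing moves.
- bot.job_done(): hands the job in; it is judged then, once.
Readings, each from a call of its own:
- bot.current_clock(): time.
- bot.current_joints(): joint angles.
- bot.current_joint_vel(): joint speeds.
- bot.current_effort(): joint torques, N m.
- bot.current_ee_pos(): TCP position.
- bot.current_tool_rot(): TCP orientation.
- bot.current_contact_force(): force on the tool from outside, world axes, zero at the start.
- bot.current_ft_torque(): the same for the moment, N m.
- bot.current_opening(): opening from 0.0 (shut) to 1.0 (fully open).
- bot.current_grip_force(): force on a finger pad.
Only numpy, scipy, OpenCV 4.12 (cv2) and the standard library are available. Lean on these libraries where they do the work, as an engineer would, in place of code of your own. Each camera call takes 0.05 s, during which the arm holds its last target. There are 200 camera calls.

### The job

Tidy the study desk: stand the four glue sticks upright in the steel pen tray, one in the middle of each black disc, in order of size with the largest on the disc next to the blue clip-top box and the smallest at the far end of the row. Let go of them all, and leave the wooden cube puzzle where it is.

Things in the scene. Friction and masses are not known exactly. Their poses are not given: they have to be found in the camera images.
- glue_a_center (a point): Centre, half-way up, of the largest of four glue sticks: a smooth upright cylinder 34 mm across and 122 mm tall, white barrel with grey cap and grey foot, standing loose on the desk (z = 0) at the start. z runs up its length; the centre is 61 mm above its underside. At most 110 g.
- glue_c_center (a point): Centre, half-way up, of the second largest of four glue sticks: a smooth upright cylinder 30 mm across and 104 mm tall, white barrel with grey cap and grey foot, standing loose on the desk (z = 0) at the start. z runs up its length; the centre is 52 mm above its underside. At most 110 g.
- glue_d_center (a point): Centre, half-way up, of the third largest (second smallest) of four glue sticks: a smooth upright cylinder 26 mm across and 86 mm tall, white barrel with grey cap and grey foot, standing loose on the desk (z = 0) at the start. z runs up its length; the centre is 43 mm above its underside. At most 110 g.
- glue_b_center (a point): Centre, half-way up, of the smallest of four glue sticks: a smooth upright cylinder 22 mm across and 68 mm tall, white barrel with grey cap and grey foot, standing loose on the desk (z = 0) at the start. z runs up its length; the centre is 34 mm above its underside. At most 110 g.
- disc_a_top (a point): Centre of the top face of one of four alike black rubber discs, 54 mm across and 3 mm thick, fixed in the steel pen tray, top face 6 mm above the desk. The discs form a straight row at 75 mm centres along the tray (300 x 80 mm, rim 10 mm high, tray yaw up to 0.15 rad); which letter lies where in the row changes. z is up.
- disc_b_top (a point): Centre of the top face of one of four alike black rubber discs, 54 mm across and 3 mm thick, fixed in the steel pen tray, top face 6 mm above the desk. The discs form a straight row at 75 mm centres along the tray (300 x 80 mm, rim 10 mm high, tray yaw up to 0.15 rad); which letter lies where in the row changes. z is up.
- disc_c_top (a point): Centre of the top face of one of four alike black rubber discs, 54 mm across and 3 mm thick, fixed in the steel pen tray, top face 6 mm above the desk. The discs form a straight row at 75 mm centres along the tray (300 x 80 mm, rim 10 mm high, tray yaw up to 0.15 rad); which letter lies where in the row changes. z is up.
- disc_d_top (a point): Centre of the top face of one of four alike black rubber discs, 54 mm across and 3 mm thick, fixed in the steel pen tray, top face 6 mm above the desk. The discs form a straight row at 75 mm centres along the tray (300 x 80 mm, rim 10 mm high, tray yaw up to 0.15 rad); which letter lies where in the row changes. z is up.
- clip_box_center (a point): Centre, half-way up, of the blue clip-top box with closed lid, 90 x 100 mm and 60 mm tall, fixed on the desk at one end of the row of discs (which end changes), its centre in line with the row, 92 mm from the nearest disc's centre and 317 mm from the farthest. Its y axis runs along the row.
- puzzle_center (a point): Centre, half-way up, of the wooden cube puzzle, 60 mm a side, loose on the desk at the other end of the row of discs, 92 mm from the nearest disc's centre. To be left alone.
Mind the look-alikes: they are no part of the job. What is shaped like the part that bears disc_a_top but yellow is not meant.

How it is judged:
At the end, for the whole second after the job is handed in: Each glue stick stands upright (within 0.1 rad), released and at rest, its centre within 12 mm of its disc's centre, in order of size from the largest on the disc nearest the blue box to the smallest on the farthest. The cube puzzle is within 20 mm of where it started ((horizontal distance between glue_a_center and disc_a_top below 0.012 m or horizontal distance between glue_a_center and disc_b_top below 0.012 m or horizontal distance between glue_a_center and disc_c_top below 0.012 m or horizontal distance between glue_a_center and disc_d_top below 0.012 m) and horizontal distance between glue_a_center and clip_box_center between 0.0625 and 0.1225 m and height (world z) of glue_a_center between 0.063 and 0.071 m and angle between each of glue_a_center, glue_c_center, glue_d_center, glue_b_center's own z axis and vertical below 0.1 rad and linear speed of each of glue_a, glue_c, glue_d, glue_b below 0.02 m/s and contact force between each of glue_a, glue_c, glue_d, glue_b and the fingers below 0.05 N and (horizontal distance between glue_c_center and disc_a_top below 0.012 m or horizontal distance between glue_c_center and disc_b_top below 0.012 m or horizontal distance between glue_c_center and disc_c_top below 0.012 m or horizontal distance between glue_c_center and disc_d_top below 0.012 m) and horizontal distance between glue_c_center and clip_box_center between 0.1375 and 0.1975 m and height (world z) of glue_c_center between 0.054 and 0.062 m and (horizontal distance between glue_d_center and disc_a_top below 0.012 m or horizontal distance between glue_d_center and disc_b_top below 0.012 m or horizontal distance between glue_d_center and disc_c_top below 0.012 m or horizontal distance between glue_d_center and disc_d_top below 0.012 m) and horizontal distance between glue_d_center and clip_box_center between 0.2125 and 0.2725 m and height (world z) of glue_d_center between 0.045 and 0.053 m and (horizontal distance between glue_b_center and disc_a_top below 0.012 m or horizontal distance between glue_b_center and disc_b_top below 0.012 m or horizontal distance between glue_b_center and disc_c_top below 0.012 m or horizontal distance between glue_b_center and disc_d_top below 0.012 m) and horizontal distance between glue_b_center and clip_box_center between 0.2875 and 0.3475 m and height (world z) of glue_b_center between 0.036 and 0.044 m and distance of puzzle_center from where it was at the start of the episode below 0.02 m); the robot touches nothing.
It fails at once if the cube puzzle is pushed or carried away from its place (20 mm or more) (distance of puzzle_center from where it was at the start of the episode above 0.02 m).
It also fails if it takes over 104 s, if anything falls off the work surface, if the arm or the gripper's body presses on something with over 40 N, if the wrist force passes 120 N, or if a joint passes its speed limit or range.

## Working session

There is one attempt and no reset: what is moved stays moved. The work goes in short steps, each a Python script; the robot and the scene stay as the last script left them, time stands still between calls to the robot, and variables do not carry over. Pictures are saved under pics/ and viewed, at most 14 in all, crops included, and the job is handed in when it is done.

```bash
mkdir -p pics
python3 - <<'E'
from workcell import bot
import cv2
for n in ("scene","side"):
    c=bot.read_camera(n); cv2.imwrite(f"pics/{n}0.png",c["pixels"]); print(n,c["fx"],c["R"],c["t"])
print(bot.current_tool_rot(),bot.current_clock())
E
```

```text
scene 412.36950617168173 [[ 0.1477778   0.98900985  0.00460845]
 [ 0.70000572 -0.10130084 -0.70691593]
 [-0.69867998  0.10769242 -0.70728257]] [-0.0899504  -0.32750968  1.48018537]
side 383.42960881313655 [[-0.99083649 -0.134544   -0.01187309]
 [-0.06467112  0.54975781 -0.8328169 ]
 [ 0.11857784 -0.82441753 -0.55342121]] [0.56426886 0.10313203 0.79055949]
[-5.41876329e-01 -3.09388065e+00  2.50739272e-03] 0.1
```

View pics/scene0.png

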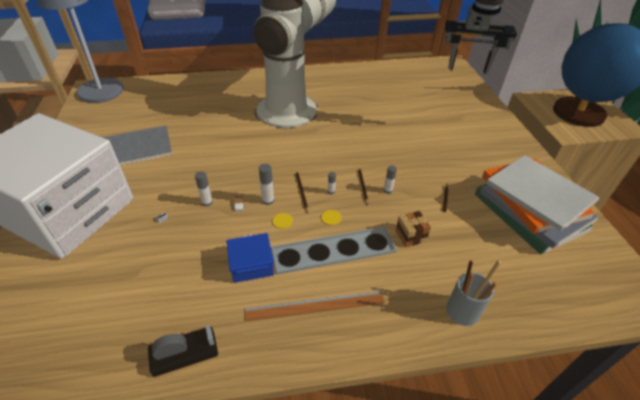

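View pics/side0.png

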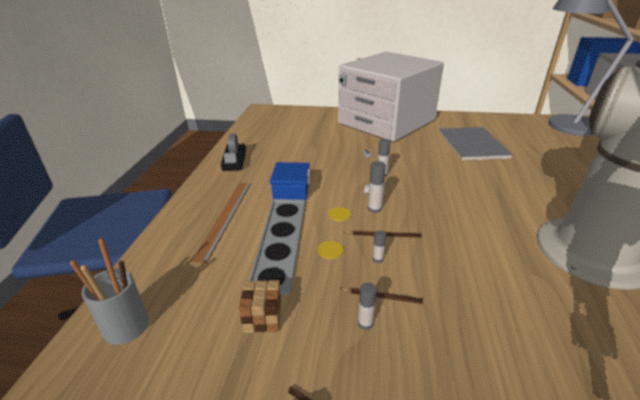

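Scene picture: the sticks stand at about (204,190), (266,183), (332,183) and (390,180). The black discs in the tray are at (289,257), (319,252), (348,247) and (377,241). The look-alikes are yellow discs at (283,220) and (331,217), which I reject by colour. The blue box is at (250,257) and the puzzle at (411,228). Next is a close crop.

Run:
```python
import cv2
i=cv2.imread("pics/scene0.png")[155:285,185:435]
cv2.imwrite("pics/crop1.png",cv2.resize(i,None,fx=3.2,fy=3.2,interpolation=cv2.INTER_CUBIC))
```

```text
(no output)
```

View pics/crop1.png

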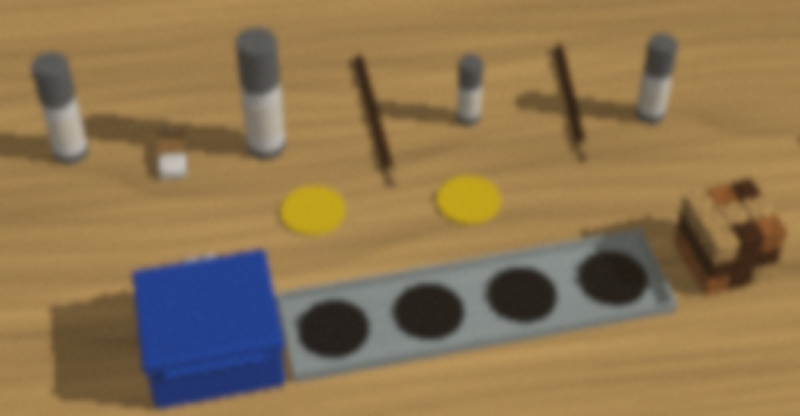

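The crop shows, left to right, stick C (base 70,155), A (base 266,149), B (base 469,120) and D (base 652,115). The black discs are at (333,328), (428,311), (521,294) and (612,278). The blue box is at the left end, so the largest stick goes on the left disc.

```bash
cat > h.py <<'E'
from workcell import bot
import cv2, numpy as np
from scipy.spatial.transform import Rotation as Ro
def ray(c,uv,z):
    d=c["R"].T@np.array([(uv[0]-c["cx"])/c["fx"],(uv[1]-c["cy"])/c["fy"],1.]); o=-c["R"].T@c["t"]
    return o+d*(z-o[2])/d[2]
def proj(c,X):
    p=c["R"]@X+c["t"]; return p[:2]/p[2]*[c["fx"],c["fy"]]+[c["cx"],c["cy"]]
H=dict(A=.122,C=.104,D=.086,B=.068)
E
python3 - <<'E'
from h import *
c=bot.read_camera("scene"); k=lambda p:np.array(p)/3.2+[185,155]-0.35
for n,b,t in (("C",(70,153),(51,62)),("A",(266,148),(257,39)),("B",(469,118),(470,62)),("D",(652,114),(661,43))):
    print(n,ray(c,k(b),0),ray(c,k(t),H[n]))
d=[ray(c,k(p),.006) for p in ((333,328),(428,311),(521,294),(612,278))]
print(np.round(d,4),np.linalg.norm(np.diff(d,axis=0),axis=1))
print(ray(c,k((205,310)),.06),ray(c,k((735,215)),.06))
b=c["pixels"]; m=((b.max(2)<60)*255).astype(np.uint8)
n,l,s,ce=cv2.connectedComponentsWithStats(m)
for j in range(1,n):
    if 80<s[j,4]<900 and 230<ce[j,1]<270 and 270<ce[j,0]<400: print(s[j,4],ce[j],ray(c,ce[j],.006))
E
```

```text
C [ 4.35078692e-01 -2.68989840e-01 -1.11022302e-16] [ 0.43424504 -0.26630765  0.104     ]
A [ 0.45332312 -0.10000399  0.        ] [ 0.45067098 -0.09853513  0.122     ]
B [ 4.41377809e-01  8.24387714e-02 -1.11022302e-16] [0.44276487 0.08038386 0.068     ]
D [ 4.59780038e-01  2.46147261e-01 -1.11022302e-16] [0.46195821 0.24128797 0.086     ]
[[ 0.6609 -0.0638  0.006 ]
 [ 0.6553  0.0106  0.006 ]
 [ 0.6492  0.0852  0.006 ]
 [ 0.6438  0.1598  0.006 ]] [0.07459179 0.07485992 0.07479813]
[ 0.6726196  -0.15594258  0.06      ] [0.63880285 0.25238722 0.06      ]
257 [376.29961089 241.27237354] [0.64316485 0.16101274 0.006     ]
244 [347.59016393 246.77459016] [0.65005398 0.08534655 0.006     ]
251 [318.45418327 251.98406375] [0.65572428 0.01063931 0.006     ]
263 [288.57794677 257.43346008] [ 0.66172797 -0.06421594  0.006     ]
```

```bash
cat >> h.py <<'E'
S=dict(A=(.452,-.0993),C=(.4347,-.2677),B=(.442,.0814),D=(.4608,.2437))
row=np.array([-.0793,.9969]); mid=np.array([.6525,.0480])
P={n:mid+row*.075*(i-1.5) for i,n in enumerate("ACDB")}
ZG=dict(A=.045,C=.036,D=.028,B=.018)
def rot(n,xy):
    out=[]
    for a in (.825,.825-np.pi/2):
        r=np.pi*np.array([np.cos(a),np.sin(a),0])
        q=bot.inverse_kinematics([*xy,ZG[n]+.1],r)
        if q is not None: out.append((abs(q[5]),r,q))
    return min(out,key=lambda o:o[0])
def up(xy,z): return [float(xy[0]),float(xy[1]),z]
def move(n):
    z=ZG[n]; zu=z+.14; r=rot(n,P[n])[1]
    bot.goto(up(S[n],max(zu,.2)),r)
    bot.set_gripper(.8)
    bot.line_to(up(S[n],z))
    bot.set_gripper(0.,15); print(n,"width mm",bot.current_opening()*92,"grip",bot.current_grip_force())
    bot.line_to(up(S[n],zu)); bot.line_to(up(P[n],zu),max_speed=.25)
    bot.line_to(up(P[n],z+.03)); bot.line_to(up(P[n],z+.007),max_speed=.04)
    print("grip",bot.current_opening()*92)
def release(n):
    bot.set_gripper(.75); bot.line_to(up(P[n],max(ZG[n]+.14,.2)),max_speed=.2); print("t",bot.current_clock())
E
python3 - <<'E'
from h import *
for n in "ACDB":
    for xy in (S[n],P[n]): r=rot(n,xy); print(n,np.round(r[1],2),np.round(r[2],2))
move("A")
for w in ("scene","side"): cv2.imwrite(f"pics/{w}A.png",bot.read_camera(w)["pixels"])
a=cv2.imread("pics/sceneA.png")[130:290,200:420];b=cv2.imread("pics/sideA.png")[120:280,210:430]
cv2.imwrite("pics/A.png",cv2.resize(np.vstack([a,b]),None,fx=1.8,fy=1.8,interpolation=cv2.INTER_CUBIC))
E
```

```text
A [2.13 2.31 0.  ] [-0.48 -0.09  1.96 -0.    1.28 -0.56]
A [2.13 2.31 0.  ] [-0.28  0.42  1.37 -0.    1.35 -0.36]
C [2.13 2.31 0.  ] [-0.79  0.04  1.84 -0.    1.26 -0.87]
C [2.13 2.31 0.  ] [-0.17  0.41  1.41 -0.    1.32 -0.25]
D [2.13 2.31 0.  ] [ 0.25  0.08  1.82 -0.    1.24  0.18]
D [2.13 2.31 0.  ] [-0.05  0.41  1.42 -0.    1.31 -0.13]
B [2.13 2.31 0.  ] [-0.09 -0.1   2.02 -0.    1.22 -0.17]
B [2.13 2.31 0.  ] [ 0.06  0.44  1.4  -0.    1.3  -0.02]
A width mm 33.993965778169944 grip 14.999765306711197
grip 33.30929831512964
```

View pics/A.png

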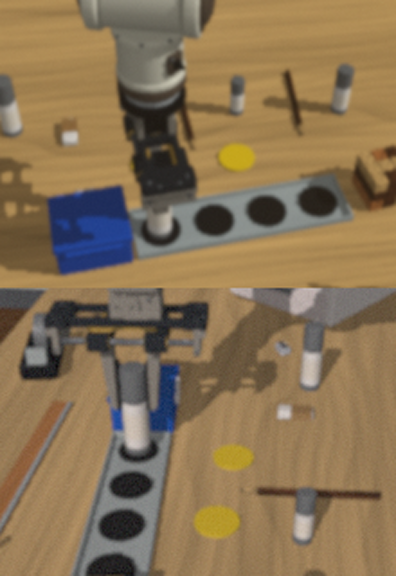

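The picture shows stick A gripped upright over the disc next to the blue box, its foot at about (160,228) in the upper half and centred on that disc. I'll release it and do the rest, stopping if a grip width is wrong.

Run:
```python
from h import *
release("A")
for n,w in (("C",30),("D",26),("B",22)):
    move(n)
    if abs(bot.current_opening()*92-w)>2.5: print("BAD"); break
    release(n)
else:
    bot.line_to([.45,.15,.25],max_speed=.25)
for w in ("scene","side"): cv2.imwrite(f"pics/{w}Z.png",bot.read_camera(w)["pixels"])
a=cv2.imread("pics/sceneZ.png")[190:290,210:440];b=cv2.imread("pics/sideZ.png")[130:340,210:440]
cv2.imwrite("pics/Z.png",cv2.resize(np.vstack([a,b]),None,fx=1.9,fy=1.9,interpolation=cv2.INTER_CUBIC))
print(bot.current_clock())
```

```text
t 10.2667
C width mm 29.69903825985627 grip 14.9981389939785
grip 29.867008805072626
t 19.6
D width mm 25.785716925785 grip 14.992723613977432
grip 25.445843281997767
t 28.6917
B width mm 21.65235611355347 grip 14.991692304611206
grip 21.527735818171287
t 37.575
38.625
```

View pics/Z.png

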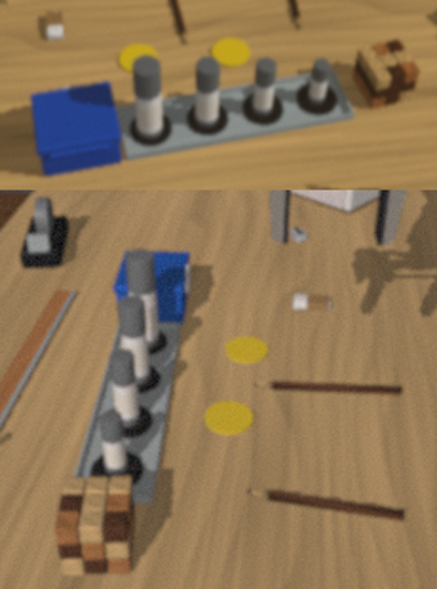

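All four stand upright in order of size on the discs, and the puzzle has not moved. I'll check the centring in an enlarged crop.

Run:
```python
from h import *
c=bot.read_camera("scene"); k=4.5
i=cv2.resize(c["pixels"][212:276,265:410],None,fx=5,fy=5,interpolation=cv2.INTER_CUBIC)
for n in "ACDB":
    for z in (.006,.006+H[n]):
        p=(proj(c,np.array([*P[n],z]))-[265,212]+.5)*5
        cv2.drawMarker(i,tuple(int(v) for v in p),(0,0,255),cv2.MARKER_CROSS,14,1)
    r={"A":.017,"C":.015,"D":.013,"B":.011}[n]
    for z in (.006,.006+H[n]):
        q=[(proj(c,np.array([P[n][0]+r*np.cos(t),P[n][1]+r*np.sin(t),z]))-[265,212]+.5)*5 for t in np.linspace(0,6.28,40)]
        cv2.polylines(i,[np.int32(q)],True,(0,255,0),1)
cv2.imwrite("pics/chk.png",i)
```

```text
(no output)
```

View pics/chk.png

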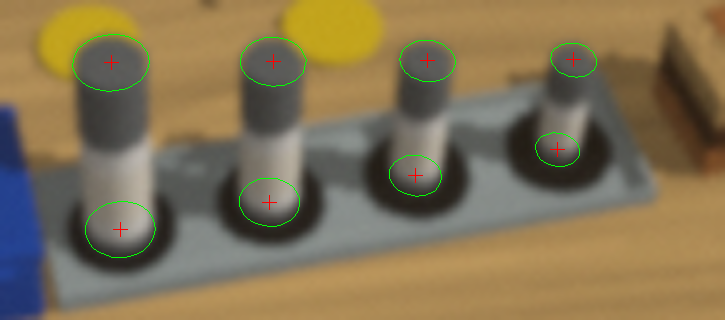

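The overlaid outlines match the tops and feet of all four sticks within about 3 mm: feet at (120,229), (269,202), (415,175) and (557,149), each in the middle of its disc. Handing in.

```bash
python3 -c "
from workcell import bot
print(bot.job_done())"
```

```text
the job is handed in; nothing more can be done
None
```

All four glue sticks stand upright and released on the black discs, largest next to the blue box and smallest at the far end, each within about 3 mm of centre by the camera check; the puzzle was left alone and the job is handed in at about 39 s on the robot clock (no verdict was returned).

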